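# Load the shaker and dial in its programme

## Robot

A 7-joint arm with a two-finger parallel gripper is mounted at the origin on the work surface. World frame = base frame: x ahead of the robot, y to its left, z up, the work surface at z = 0. Lengths are in m, angles in rad, forces in N, time in s.
With the tool pointing down it reaches from about 0.425 to 0.925 m from the base axis. Payload 6.8 kg.
Tool frame: the origin (TCP) lies on the centre line of the jaws, within the pads' length; the fingertips stand bot.tip_reach ahead of it and the grasp point (between the pads) lies 3 mm ahead of it (bot.tip_reach is the distance from the TCP to the fingertips, in m); z points along the fingers, y is the line along which they close (so a half turn about z gives the same grasp; the last joint's range is limited). The gripper opens to 85 mm and grips with 20 to 120 N. Pads are 22 mm wide; open, the fingers measure 114 mm over their backs; the gripper's body (76 mm by 85 mm) begins 54 mm behind the grasp point. The pads swing forward as they close: fully open they stand 13 mm farther back than shut.
Start: joints at [-1.359, 0.477, 0.022, 1.555, -0.011, 1.109, -0.083], TCP at [0.212, 0.641, 0.253] pointing down, gripper open.
Joint ranges: [-2.96, 2.96], [-0.34, 2.1], [-1.41, 1.46], [0.24, 2.44], [-1.37, 4.51], [0.17, 1.92], [-2.96, 2.96]. Speed limits (rad/s): [2.39, 2.39, 3.14, 3.14, 3.14, 3.14, 3.14].

## Interface

Orientations are given as a unit quaternion [w, x, y, z].
In Python, from station import bot gives the robot as it stands.
- The arm moves only by the tool jog_arm, never from a script. Its argument "deltas" is a list of rows, each a list of 7 numbers: the shift along the world's x, y, z in m, then the turn, a rotation vector about the world's x, y, z in rad, then the opening, from 0 (shut) to 1 (fully open). In form: [[x, y, z, rx, ry, rz, grip], ...]. A call has 1 to 10 rows; each row shifts and turns the commanded pose from where the row before left it; what a row does not reach is not made up. A row lasts 1/10 s, in which the tool goes at most 50 mm and 8.59 degrees, less where a joint would pass 70% of its speed; a pose out of reach is approached as far as the arm can. A call with a gripper value outside its range is refused whole. The fingers move at their own pace and stop on an object; "newtons" is the grip in N (left out, the last holds). Time passes only in rows, so rows that do not move let the fingers close. It gives the time, the measured TCP pose, the force, the opening and the grip force at its end, in the units of the state.
- bot.get_obs(): the state, without advancing time (a new reading comes with each control period).
- bot.read_camera(name): name is "scene" or "top" or "wrist"; returns a dict with "img" (400x640x3 uint8, red, green, blue), "K" (3x3 intrinsics, pixels), "dist_coeffs" ([k1, k2, p1, p2, k3] as OpenCV has them; the pictures are not rectified), "eye" and "attitude" of the camera in the world. Camera axes: x right, y down, z forward; pixel columns grow to the right and rows downward; lengths in m; the calibration is good to about 2 mm. A picture is of the moment at which its call begins. There is no depth.
- bot.hand_in(): hands the job in; it is judged then, once.
The state is a dict: "t": time; "q": joint angles; "joint_vel": joint speeds; "joint_torque": joint torques, N m; "eef_pos": TCP position; "tool_rot": TCP orientation; "contact_force": force on the tool from outside, world axes, zero at the start; "torque": the same for the moment, N m; "gripper_width": opening from 0.0 (shut) to 1.0 (fully open); "grasp_force": force on a finger pad.
Only numpy, scipy, OpenCV 4.12 (cv2) and the standard library are available. Lean on these libraries where they do the work, as an engineer would, in place of code of your own. Each camera call takes 0.05 s, during which the arm holds its last target. There are 200 camera calls.

## Task

Stand every specimen pot on the bench upright in a pocket of the blue shaker tray, one to a pocket, and set the console's three thumbwheels to programme 3-6-2 (left, middle, right as the robot sees them: orange, blue and red facets at the crowns, in line with the white marks). When the pots are loaded and the code is set, press the keys fully down one at a time, letting each come up again: blue, then yellow, then green. Leave the code as set, every pot in the tray and everything else on the bench where it is.

Things in the scene. Friction and masses are not known exactly. Their poses are not given: they have to be found in the camera images.
- pot_a_center (a point): specimen pot with an orange lid, a plain upright cylinder 54 mm in diameter and 56 mm high, 90 to 180 g, bottom-heavy; the point is its centre, half-way up (28 mm above its base), z along the pot's axis towards the lid. All pots are alike; between two and four are present, standing on the bench between the shaker and the console
- pot_b_center (a point): specimen pot with an orange lid, a plain upright cylinder 54 mm in diameter and 56 mm high, 90 to 180 g, bottom-heavy; the point is its centre, half-way up (28 mm above its base), z along the pot's axis towards the lid. All pots are alike; between two and four are present, standing on the bench between the shaker and the console
- pot_c_center (a point): specimen pot with an orange lid, a plain upright cylinder 54 mm in diameter and 56 mm high, 90 to 180 g, bottom-heavy; the point is its centre, half-way up (28 mm above its base), z along the pot's axis towards the lid. All pots are alike; between two and four are present, standing on the bench between the shaker and the console
- pot_d_center (a point): specimen pot with an orange lid, a plain upright cylinder 54 mm in diameter and 56 mm high, 90 to 180 g, bottom-heavy; the point is its centre, half-way up (28 mm above its base), z along the pot's axis towards the lid. All pots are alike; between two and four are present, standing on the bench between the shaker and the console
- shaker: white bench shaker, 220 mm square, fixed, on one side of the robot (console on the other); origin: centre of its underside on the bench. On top a blue tray with 4 square pockets, 2 x 2, centres 52 mm either side of the origin along its x and y, each 98 mm square inside, floor 51 mm above the bench; walls and dividers 5 mm thick, their tops 66 mm above the bench
- console: grey console, 210 mm (x) by 230 mm (y), flat top 60 mm above the bench, fixed; origin: centre of its underside; its x points away from the robot (turned up to 0.25 rad), y to the robot's left. Three thumbwheels stand side by side through its top, a row of three spring keys on the robot's side of them
- crown_left (a point): fixed point at the crown of the left (console +y) thumbwheel, 110 mm above the bench, 50 mm above the wheel's axis; axes as the console's. The wheel is a disc 100 mm across and 18 mm thick, axis along console y level with the top, so its upper half stands out 50 mm; wheels 66 mm apart. Its flanks can be pinched from above and carried along the arc
- wheel_left (a joint): turn of the left (console +y) wheel, rad: digit d is at the crown, in line with white marks beside the wheel, at d x 0.6283. Grows as the crown moves away from the robot (console +x). Stops at -0.15 and 5.805; no clicks, friction (0.06 N m) holds it. Rim facets: 0 black, 1 brown, 2 red, 3 orange, 4 yellow, 5 green, 6 blue, 7 violet, 8 grey, 9 white
- crown_mid (a point): fixed point at the crown of the middle thumbwheel, 110 mm above the bench, 50 mm above the wheel's axis; axes as the console's. The wheel is a disc 100 mm across and 18 mm thick, axis along console y level with the top, so its upper half stands out 50 mm; wheels 66 mm apart. Its flanks can be pinched from above and carried along the arc
- wheel_mid (a joint): turn of the middle wheel, rad: digit d is at the crown, in line with white marks beside the wheel, at d x 0.6283. Grows as the crown moves away from the robot (console +x). Stops at -0.15 and 5.805; no clicks, friction (0.06 N m) holds it. Rim facets: 0 black, 1 brown, 2 red, 3 orange, 4 yellow, 5 green, 6 blue, 7 violet, 8 grey, 9 white
- crown_right (a point): fixed point at the crown of the right (console -y) thumbwheel, 110 mm above the bench, 50 mm above the wheel's axis; axes as the console's. The wheel is a disc 100 mm across and 18 mm thick, axis along console y level with the top, so its upper half stands out 50 mm; wheels 66 mm apart. Its flanks can be pinched from above and carried along the arc
- wheel_right (a joint): turn of the right (console -y) wheel, rad: digit d is at the crown, in line with white marks beside the wheel, at d x 0.6283. Grows as the crown moves away from the robot (console +x). Stops at -0.15 and 5.805; no clicks, friction (0.06 N m) holds it. Rim facets: 0 black, 1 brown, 2 red, 3 orange, 4 yellow, 5 green, 6 blue, 7 violet, 8 grey, 9 white
- key_blue_top (a point): centre of the top face of the blue round key, 28 mm in diameter, right (console -y) of the row; keys are 66 mm apart and the row lies 107 mm nearer the robot than the wheels' axes; pressed straight down
- key_blue (a joint): travel of that key in m, 0 up, 0.006 fully down; the spring needs 5 N fully down and returns it when released; it counts as pressed beyond 0.004
- key_yellow_top (a point): centre of the top face of the yellow round key, 28 mm in diameter, left (console +y) of the row; keys are 66 mm apart and the row lies 107 mm nearer the robot than the wheels' axes; pressed straight down
- key_yellow (a joint): travel of that key in m, 0 up, 0.006 fully down; the spring needs 5 N fully down and returns it when released; it counts as pressed beyond 0.004
- key_green_top (a point): centre of the top face of the green round key, 28 mm in diameter, in the middle of the row; keys are 66 mm apart and the row lies 107 mm nearer the robot than the wheels' axes; pressed straight down
- key_green (a joint): travel of that key in m, 0 up, 0.006 fully down; the spring needs 5 N fully down and returns it when released; it counts as pressed beyond 0.004
- tub: bystander, to be left where it is: open clear plastic bowl, 80 mm across, 60 mm high; origin at the centre of its underside
- wash: bystander, to be left where it is: white bottle with red cap, 64 mm across, 160 mm high; origin at the centre of its underside
- dish: bystander, to be left where it is: flat glass dish, 80 mm across, 16 mm high; origin at the centre of its underside
- beaker: bystander, to be left where it is: open glass beaker, 72 mm across, 95 mm high; origin at the centre of its underside
- tipbox: bystander, to be left where it is: green box with clear lid, 75 x 115 x 62 mm; origin at the centre of its underside
- reagent: bystander, to be left where it is: amber bottle with black cap, 70 mm across, 130 mm high; origin at the centre of its underside
Things that resemble listed ones, but are neither listed nor needed, are in the scene too. What is shaped like the part that bears pot_c_center but pink or purple is not meant.

How it is judged:
By the outcome, as a careful person would: the job done as asked, in the order asked, and still so for the second after the job is handed in, with the robot touching nothing.
Of pot_a, pot_b, pot_c, pot_d only 2 to 4 are there at a start; the rules pass over those that are not, and their reading is None.
At some moment in a run one of pot_a, pot_b, pot_c, pot_d may be knocked a few centimetres aside while the robot is not near it.
Once in a run the grip may slacken for a moment while it holds something.
It also fails if it takes over 210 s, if anything falls off the work surface, if the arm or the gripper's body presses on something with over 40 N, if the wrist force passes 120 N, or if a joint passes its speed limit or range.

## Working session

There is one attempt and no reset: what is moved stays moved. The work goes in short steps, Python scripts to look and compute and a tool call to move; the robot and the scene stay as the last step left them, time stands still between calls to the robot, and variables do not carry over. Pictures are saved under pics/ and viewed, at most 14 in all, crops included, and the job is handed in when it is done.

Besides the shell and the picture viewer there is one more tool, called after "Emit:" in YAML: its name, and indented under it one key for each argument. jog_arm: Moves the arm, as the interface text tells. Its arguments: {"type":"object","properties":{"deltas":{"type":"array"},"newtons":{"type":"number"}},"required":["deltas"]}

```bash
ls; mkdir -p pics; cat > h.py <<'E'
import numpy as np, cv2
from station import bot
from scipy.spatial.transform import Rotation as R
def cam(n):
    c=bot.read_camera(n); c['img']=np.asarray(c['img']); return c
def rot(a):
    a=np.array(a,float)
    return a if a.shape==(3,3) else R.from_quat(a[[1,2,3,0]]).as_matrix()
def ray(c,uv,z):
    p=cv2.undistortPoints(np.array(uv,float).reshape(-1,1,2),np.array(c['K'],float),np.array(c['dist_coeffs'],float)).reshape(-1,2)
    d=np.c_[p,np.ones(len(p))]@rot(c['attitude']).T; e=np.array(c['eye'])
    return e+d*((z-e[2])/d[:,2])[:,None]
def proj(c,P):
    A=rot(c['attitude']).T; t=-A@np.array(c['eye'])
    return cv2.projectPoints(np.array(P,float).reshape(-1,1,3),cv2.Rodrigues(A)[0],t,np.array(c['K'],float),np.array(c['dist_coeffs'],float))[0].reshape(-1,2)
def save(c,f): cv2.imwrite('pics/'+f,c['img'][:,:,::-1])
E
python3 - <<'E'
from h import *
for n in('scene','top'):
    c=cam(n); save(c,n+'0.png'); print(n,c['eye'],c['attitude'],c['K'])
o=bot.get_obs(); print(o['eef_pos'],o['tool_rot'],bot.tip_reach,o['t'],o['contact_force'])
E
```

```text
pics
scene [ 1.34336173 -0.36991378  1.10768841] [-0.29253235  0.79864006  0.49646669 -0.17355028] [[420.76630444   0.         321.69370223]
 [  0.         420.76630444 202.01727965]
 [  0.           0.           1.        ]]
top [ 0.35905614 -0.01060513  1.86858859] [-0.04628745  0.71631535 -0.69494684  0.04241082] [[466.29068528   0.         315.54097503]
 [  0.         466.29068528 198.5802434 ]
 [  0.           0.           1.        ]]
[0.21205428 0.64030696 0.25244896] [-7.00328472e-05  1.59211262e-01  9.87244201e-01 -8.10432006e-04] 0.022 0.1 [-0.90640024 -0.12715942 -0.56126172]
```

View pics/top0.png

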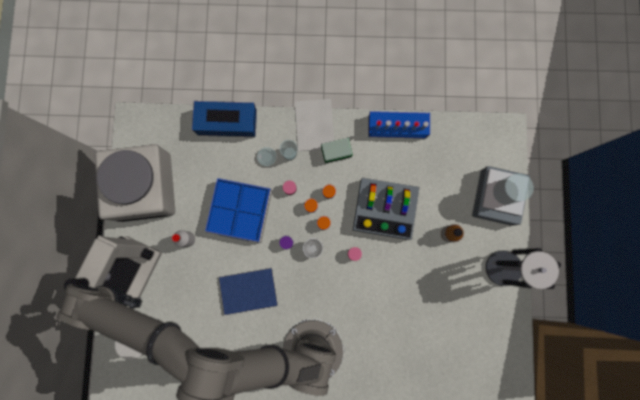

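View pics/scene0.png

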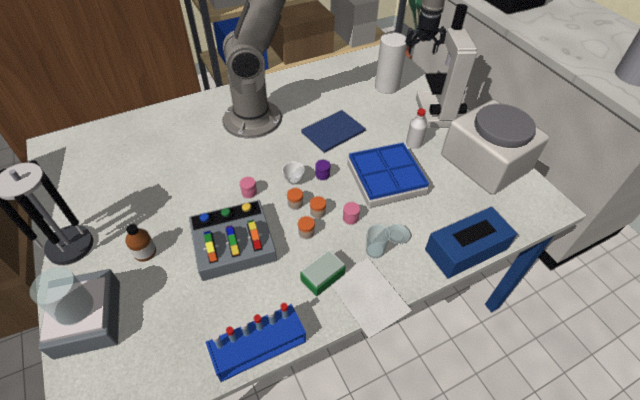

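The top view shows three orange pots at about (310,206), (329,191) and (324,223). The shaker tray is at (238,210) and the console at (386,208), with its keys on the robot side. The pink and purple pots are decoys.

```bash
cat >> h.py <<'E'
def blobs(c,h0,h1,s0=120,v0=60,amin=15):
    hsv=cv2.cvtColor(c['img'],cv2.COLOR_RGB2HSV)
    m=cv2.inRange(hsv,(h0,s0,v0),(h1,255,255))
    n,l,st,ce=cv2.connectedComponentsWithStats(m)
    return [(ce[i],st[i,4],l==i) for i in range(1,n) if st[i,4]>=amin]
E
python3 - <<'E'
from h import *
for n in('top','scene'):
    c=cam(n)
    print(n,'orange')
    for ce,a,m in blobs(c,3,15,150,90):
        print(ce.round(1),a,ray(c,ce,.056)[0].round(3))
    print('blue')
    for ce,a,m in blobs(c,105,120,150,60,1500):
        cnt=cv2.findContours(m.astype('uint8'),0,2)[0][0]; r=cv2.minAreaRect(cnt)
        print(ce.round(1),a,ray(c,ce,.060)[0].round(3),ray(c,cv2.boxPoints(r),.066).round(3)[:,:2].tolist())
        if n=='top': print(r)
    print('keys')
    for nm,h0,h1 in(('b',100,125),('y',20,32),('g',50,85)):
        for ce,a,m in blobs(c,h0,h1,120,50,8):
            if a<150: print(nm,ce.round(1),a,ray(c,ce,.066)[0].round(3))
c=cam('top'); cv2.imwrite('pics/c1.png',cv2.resize(c['img'][160:260,270:440,::-1],None,fx=4.5,fy=4.5,interpolation=2))
E
```

```text
top orange
[328.5 191.1] 125 [ 0.619 -0.047  0.056]
[372.7 187.7] 35 [ 0.637 -0.22   0.056]
[310.6 205.2] 127 [0.561 0.021 0.056]
[323.1 222.6] 126 [ 0.494 -0.03   0.056]
blue
[237.3 209.9] 2819 [0.533 0.306 0.06 ] [[0.45, 0.424], [0.655, 0.394], [0.618, 0.186], [0.414, 0.22]]
((237.14974975585938, 209.78118896484375), (53.558387756347656, 53.272850036621094), 11.768289566040039)
keys
b [388.7 198.8] 49 [ 0.594 -0.282  0.066]
b [404.4 208.4] 37 [ 0.558 -0.343  0.066]
b [368.6 207.4] 8 [ 0.558 -0.204  0.066]
b [401.3 228.8] 67 [ 0.479 -0.332  0.066]
y [389.5 187.6] 10 [ 0.638 -0.285  0.066]
y [406.6 193.5] 40 [ 0.617 -0.351  0.066]
y [371.6 195.7] 54 [ 0.604 -0.215  0.066]
y [367.1 222.9] 71 [ 0.497 -0.2    0.066]
g [389.4 191.9] 29 [ 0.621 -0.284  0.066]
g [405.7 201.2] 39 [ 0.587 -0.348  0.066]
g [370.2 203.6] 26 [ 0.573 -0.21   0.066]
g [384.4 225.6] 54 [ 0.489 -0.266  0.066]
scene orange
[294.8 194.8] 170 [ 0.5   -0.032  0.056]
[317.7 203.4] 179 [0.566 0.019 0.056]
[305.9 223.9] 197 [ 0.625 -0.05   0.056]
[254.3 234.5] 77 [ 0.592 -0.209  0.056]
[134.1 241.6] 204 [ 0.458 -0.545  0.056]
[212.2 256.6] 67 [ 0.613 -0.348  0.056]
blue
[387.7 170.4] 2796 [0.542 0.302 0.06 ] [[0.416, 0.218], [0.458, 0.489], [0.668, 0.383], [0.622, 0.141]]
[468.6 243. ] 2909 [0.908 0.36  0.06 ] [[0.834, 0.235], [0.824, 0.556], [0.978, 0.498], [0.977, 0.204]]
[256.3 344.1] 3405 [ 0.916 -0.326  0.06 ] [[0.858, -0.448], [0.85, -0.201], [0.966, -0.203], [0.966, -0.436]]
keys
b [265.3  59. ] 55 [-0.288  0.176  0.066]
b [203.7 217.4] 69 [ 0.469 -0.329  0.066]
b [229.9 230.6] 55 [ 0.553 -0.272  0.066]
b [206.5 232.1] 13 [ 0.527 -0.338  0.066]
y [245.8 206.9] 73 [ 0.487 -0.197  0.066]
y [251.9 225.4] 55 [ 0.564 -0.205  0.066]
y [210.  246.7] 85 [ 0.583 -0.344  0.066]
y [234.4 249.3] 71 [ 0.624 -0.282  0.066]
g [225.  212.2] 59 [ 0.478 -0.263  0.066]
g [207.7 237.1] 55 [ 0.547 -0.34   0.066]
g [232.  239.2] 69 [ 0.586 -0.277  0.066]
```

View pics/c1.png

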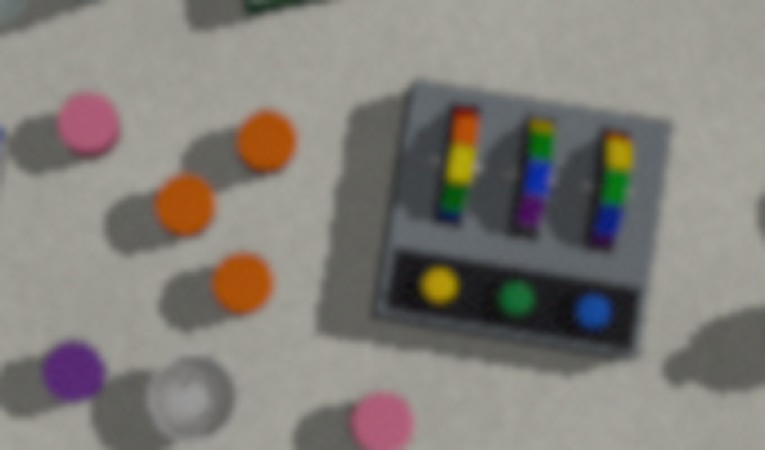

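Emit:
jog_arm:
  deltas:
    - [0.01,-0.02,0,0,0,0.02,1]
    - [0.02,-0.035,0,0,0,0.02,1]
    - [0.02,-0.035,0,0,0,0.02,1]
    - [0.02,-0.035,0,0,0,0.02,1]
    - [0.02,-0.035,0,0,0,0.02,1]
    - [0.02,-0.035,0,0,0,0.02,1]
    - [0.02,-0.035,0,0,0,0.02,1]
    - [0.02,-0.035,0,0,0,0.02,1]
    - [0.02,-0.035,0,0,0,0.02,1]
    - [0.02,-0.035,0,0,0,0,1]

```text
t: 1.25
eef_pos: [0.4028, 0.3042, 0.2535]
tool_rot: [0.0, 0.07, 0.998, 0.0]
contact_force: [0.9, 0.1, -0.5]
gripper_width: 1.001
grasp_force: 0.0
```

Emit:
jog_arm:
  deltas:
    - [0.02,-0.035,0,0,0,0,1]
    - [0.02,-0.035,0,0,0,0,1]
    - [0.02,-0.035,0,0,0,0,1]
    - [0.02,-0.035,0,0,0,0,1]
    - [0.02,-0.035,0,0,0,0,1]
    - [0.02,-0.035,0,0,0,0,1]
    - [0.02,-0.035,0,0,0,0,1]
    - [0.01,-0.025,0,0,0,0,1]
    - [0,0,0,0,0,0,1]
    - [0,0,0,0,0,0,1]

```text
t: 2.25
eef_pos: [0.5521, 0.0355, 0.2532]
tool_rot: [-0.0, 0.071, 0.998, 0.0]
contact_force: [1.4, 1.1, 0.1]
gripper_width: 1.001
grasp_force: 0.0
```

```bash
cat >> h.py <<'E'
def pose():
    o=bot.get_obs(); y=rot(o['tool_rot'])[:,1]; zz=rot(o['tool_rot'])[:,2]
    print('t',round(o['t'],2),'tcp',np.round(o['eef_pos'],4),'yang',round(np.degrees(np.arctan2(y[1],y[0])),2),'z',zz.round(3),'w',round(o['gripper_width'],3),'gf',round(float(np.max(o['grasp_force'])),1),'F',np.round(o['contact_force'],1))
def pots(c):
    for ce,a,m in blobs(c,3,15,150,90,40): print('pot',ce.round(1),a,ray(c,ce,.056)[0].round(4)[:2])
E
python3 - <<'E'
from h import *
pose(); c=cam('wrist'); save(c,'w1.png'); print(c['eye']); pots(c); pots(cam('top')); pots(cam('scene'))
E
```

```text
t 2.25 tcp [0.5521 0.0355 0.2532] yang 81.91 z [-0.  0. -1.] w 1.001 gf 0.0 F [1.4 1.1 0.1]
[0.46840514 0.04709826 0.37314833]
pot [242.8 124.6] 2624 [ 0.4933 -0.0278]
pot [309.7 186. ] 2256 [0.5594 0.0236]
pot [251.7 248.9] 1830 [ 0.6174 -0.0456]
pot [ 71.8 298.6] 283 [ 0.6502 -0.2577]
pot [328.5 191.1] 125 [ 0.6186 -0.0473]
pot [324.5 222.4] 96 [ 0.4951 -0.0348]
pot [294.8 194.8] 169 [ 0.5002 -0.0324]
pot [317.7 203.4] 177 [0.5663 0.0193]
pot [305.9 223.9] 194 [ 0.6242 -0.0503]
pot [254.3 234.6] 79 [ 0.5926 -0.2092]
pot [134.2 241.4] 210 [ 0.4578 -0.5444]
pot [212.2 256.6] 67 [ 0.6127 -0.3483]
```

View pics/w1.png

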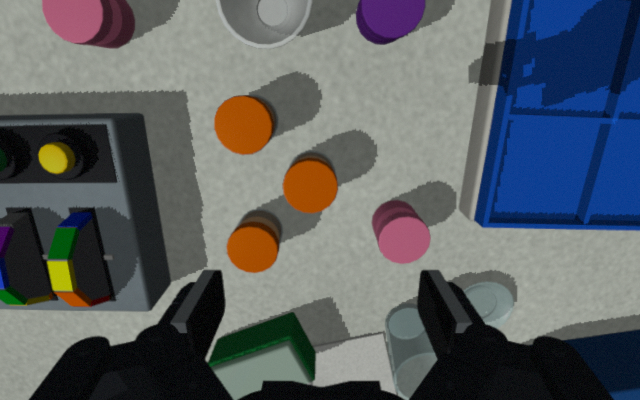

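The wrist view shows the orange pots at (243,125), (310,186) and (253,249). B, the middle one, is at about (0.562,0.021). I'll descend on it.

Emit:
jog_arm:
  deltas:
    - [0.01,-0.014,-0.03,0,0,0,1]
    - [0,0,-0.035,0,0,0,1]
    - [0,0,-0.035,0,0,0,1]
    - [0,0,-0.035,0,0,0,1]
    - [0,0,-0.03,0,0,0,1]
    - [0,0,-0.025,0,0,0,1]
    - [0,0,-0.015,0,0,0,1]
    - [0,0,-0.01,0,0,0,1]
    - [0,0,0,0,0,0,1]
    - [0,0,0,0,0,0,1]

```text
t: 3.4
eef_pos: [0.5629, 0.022, 0.0391]
tool_rot: [0.001, 0.07, 0.998, 0.0]
contact_force: [-1.0, 0.3, 1.0]
gripper_width: 1.002
grasp_force: 0.0
```

Emit:
jog_arm:
  deltas:
    - [0,0,0,0,0,0,0.6]
    - [0,0,0,0,0,0,0.5]
    - [0,0,0,0,0,0,0.4]
    - [0,0,0,0,0,0,0.3]
    - [0,0,0,0,0,0,0.3]
    - [0,0,0,0,0,0,0.3]
    - [0,0,0,0,0,0,0.3]
    - [0,0,0,0,0,0,0.3]
  newtons: 40

```text
t: 4.2
eef_pos: [0.5629, 0.0219, 0.0394]
tool_rot: [0.001, 0.07, 0.998, 0.0]
contact_force: [-0.7, 0.1, 5.8]
gripper_width: 0.618
grasp_force: 41.3
```

Emit:
jog_arm:
  deltas:
    - [0,0,0.015,0,0,0,0.3]
    - [0,0,0.03,0,0,0,0.3]
    - [0,0,0.03,0,0,0,0.3]
    - [0,0.01,0.03,0,0,0,0.3]
    - [0.003,0.025,0.01,0,0,0,0.3]
    - [0.003,0.03,0,0,0,0,0.3]
    - [0.003,0.03,0,0,0,0,0.3]
    - [0.003,0.03,0,0,0,0,0.3]
    - [0.003,0.03,0,0,0,0,0.3]
    - [0.003,0.03,0,0,0,0,0.3]
  newtons: 60

```text
t: 5.2
eef_pos: [0.5801, 0.2079, 0.1545]
tool_rot: [0.0, 0.07, 0.998, 0.0]
contact_force: [0.0, -1.1, -0.3]
gripper_width: 0.618
grasp_force: 63.0
```

Emit:
jog_arm:
  deltas:
    - [0.003,0.03,0,0,0,0,0.3]
    - [0.003,0.03,0,0,0,0,0.3]
    - [0.003,0.03,0,0,0,0,0.3]
    - [0.003,0.03,0,0,0,0,0.3]
    - [0.002,0.015,0,0,0,0,0.3]
    - [0,0.006,0,0,0,0,0.3]
    - [0,0,0,0,0,0,0.3]
    - [0,0,0,0,0,0,0.3]

```text
t: 6.0
eef_pos: [0.5946, 0.3456, 0.1535]
tool_rot: [0.0, 0.071, 0.997, -0.001]
contact_force: [0.2, 0.7, -1.5]
gripper_width: 0.618
grasp_force: 63.0
```

```bash
python3 - <<'E'
from h import *
pose(); c=cam('wrist'); save(c,'w2.png'); pots(cam('top')); pots(cam('scene'))
C=np.array([.536,.305]);x=np.array([.988,-.154]);y=np.array([.154,.988])
print(proj(c,[[*(C+a*x+b*y),.066] for a in(-.11,0,.11) for b in(-.11,0,.11)]).round(0).tolist())
E
```

```text
t 6.0 tcp [0.5946 0.3456 0.1535] yang 81.87 z [-0.    -0.001 -1.   ] w 0.618 gf 63.0 F [ 0.2  0.7 -1.5]
pot [328.5 191.1] 125 [ 0.6186 -0.0473]
pot [323.2 222.6] 127 [ 0.4943 -0.0298]
pot [412.7 155.4] 132 [0.5142 0.4267]
pot [294.7 194.8] 171 [ 0.4999 -0.0324]
pot [305.9 223.9] 198 [ 0.6245 -0.0502]
pot [254.3 234.6] 79 [ 0.5926 -0.2092]
pot [134.3 241.3] 211 [ 0.4575 -0.5442]
pot [212.2 256.7] 66 [ 0.6128 -0.3481]
[[22.0, -69.0], [229.0, -75.0], [444.0, -71.0], [63.0, 139.0], [241.0, 140.0], [423.0, 143.0], [99.0, 293.0], [251.0, 296.0], [406.0, 298.0]]
```

View pics/w2.png

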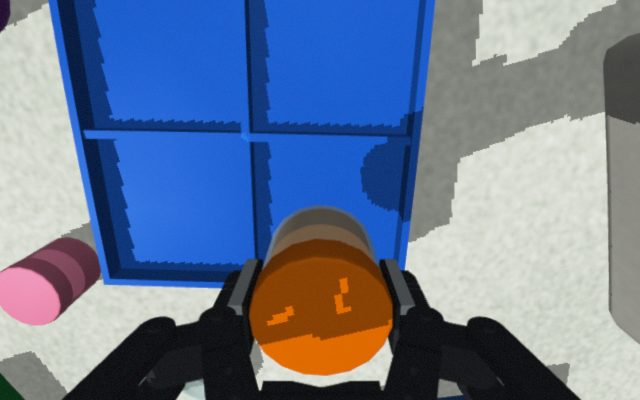

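The wrist view shows the held pot over the far-left pocket, with the tray divider cross at (245,134). I'll lower it.

Emit:
jog_arm:
  deltas:
    - [-0.004,0,-0.02,0,0,0,0.3]
    - [0,0,-0.02,0,0,0,0.3]
    - [0,0,-0.01,0,0,0,0.3]
    - [0,0,-0.006,0,0,0,0.3]
    - [0,0,-0.005,0,0,0,0.3]
    - [0,0,-0.002,0,0,0,0.3]
    - [0,0,0,0,0,0,0.3]
    - [0,0,0,0,0,0,0.3]

```text
t: 6.95
eef_pos: [0.5906, 0.348, 0.0909]
tool_rot: [0.0, 0.07, 0.998, 0.0]
contact_force: [0.4, 0.6, -0.6]
gripper_width: 0.618
grasp_force: 63.3
```

Emit:
jog_arm:
  deltas:
    - [0,0,0,0,0,0,0.7]
    - [0,0,0,0,0,0,0.85]
    - [0,0,0,0,0,0,0.85]
    - [0,0,0,0,0,0,0.85]
    - [0,0,0.02,0,0,0,0.85]
    - [0,0,0.03,0,0,0,0.85]
    - [0,0,0.03,0,0,0,1]
    - [-0.008,-0.03,0,0,0,0,1]
    - [-0.008,-0.035,0,0,0,0,1]
    - [-0.009,-0.035,0,0,0,0,1]

```text
t: 7.95
eef_pos: [0.565, 0.2469, 0.1706]
tool_rot: [0.0, 0.069, 0.998, 0.0]
contact_force: [0.7, -1.3, 0.6]
gripper_width: 1.0
grasp_force: 0.0
```

Emit:
jog_arm:
  deltas:
    - [-0.009,-0.035,0,0,0,0,1]
    - [-0.009,-0.035,0,0,0,0,1]
    - [-0.009,-0.035,0,0,0,0,1]
    - [-0.009,-0.035,0,0,0,0,1]
    - [-0.009,-0.035,0,0,0,0,1]
    - [-0.009,-0.035,0,0,0,0,1]
    - [-0.009,-0.035,0,0,0,0,1]
    - [-0.007,-0.033,0,0,0,0,1]
    - [0,0,0,0,0,0,1]
    - [0,0,0,0,0,0,1]

```text
t: 8.95
eef_pos: [0.4953, -0.0307, 0.1706]
tool_rot: [0.0, 0.071, 0.997, 0.0]
contact_force: [0.9, -0.3, -0.8]
gripper_width: 0.999
grasp_force: 0.0
```

```bash
python3 - <<'E'
from h import *
pose(); pots(cam('wrist')); print('top');pots(cam('top')); print('scene');pots(cam('scene'))
E
```

```text
t 8.95 tcp [ 0.4953 -0.0307  0.1706] yang 81.88 z [ 0.001  0.    -1.   ] w 0.999 gf 0.0 F [ 0.9 -0.3 -0.8]
pot [323.3 202. ] 3889 [ 0.4922 -0.0286]
pot [322.9 342. ] 2440 [ 0.6165 -0.0464]
top
pot [328.6 191.2] 125 [ 0.6183 -0.0474]
pot [226.  194.3] 136 [0.5938 0.3545]
scene
pot [407.7 166.9] 160 [0.555  0.3773]
pot [294.7 194.8] 170 [ 0.5001 -0.0324]
pot [305.9 223.9] 195 [ 0.6243 -0.0502]
pot [254.3 234.6] 79 [ 0.5926 -0.2092]
pot [134.4 241.3] 213 [ 0.4574 -0.5438]
pot [212.2 256.6] 67 [ 0.6127 -0.3483]
```

Emit:
jog_arm:
  deltas:
    - [0,0,-0.03,0,0,0,1]
    - [0,0,-0.035,0,0,0,1]
    - [0,0,-0.035,0,0,0,1]
    - [0,0,-0.02,0,0,0,1]
    - [0,0,-0.011,0,0,0,1]
    - [0,0,0,0,0,0,1]
    - [0,0,0,0,0,0,0.7]

```text
t: 9.8
eef_pos: [0.4959, -0.0298, 0.0399]
tool_rot: [0.0, 0.069, 0.998, 0.0]
contact_force: [1.2, -0.5, -0.2]
gripper_width: 0.859
grasp_force: 0.0
```

Emit:
jog_arm:
  deltas:
    - [0,0,0,0,0,0,0.5]
    - [0,0,0,0,0,0,0.4]
    - [0,0,0,0,0,0,0.3]
    - [0,0,0,0,0,0,0.3]
    - [0,0,0,0,0,0,0.3]
    - [0,0,0,0,0,0,0.3]
  newtons: 60

```text
t: 10.4
eef_pos: [0.4962, -0.03, 0.0408]
tool_rot: [0.001, 0.07, 0.998, 0.0]
contact_force: [-0.6, 0.4, 5.0]
gripper_width: 0.617
grasp_force: 62.3
```

Emit:
jog_arm:
  deltas:
    - [0,0,0.015,0,0,0,0.3]
    - [0,0,0.03,0,0,0,0.3]
    - [0,0,0.03,0,0,0,0.3]
    - [0,0.01,0.03,0,0,0,0.3]
    - [-0.002,0.025,0.01,0,0,0,0.3]
    - [-0.003,0.03,0,0,0,0,0.3]
    - [-0.003,0.03,0,0,0,0,0.3]
    - [-0.003,0.03,0,0,0,0,0.3]
    - [-0.003,0.03,0,0,0,0,0.3]
    - [-0.003,0.03,0,0,0,0,0.3]

```text
t: 11.4
eef_pos: [0.478, 0.156, 0.1552]
tool_rot: [0.001, 0.07, 0.998, 0.0]
contact_force: [0.1, -0.3, -1.2]
gripper_width: 0.619
grasp_force: 63.2
```

Emit:
jog_arm:
  deltas:
    - [-0.003,0.03,0,0,0,0,0.3]
    - [-0.003,0.03,0,0,0,0,0.3]
    - [0,0.03,0,0,0,0,0.3]
    - [0,0.015,-0.015,0,0,0,0.3]
    - [0,0,-0.02,0,0,0,0.3]
    - [0,0,-0.015,0,0,0,0.3]
    - [0,0,-0.008,0,0,0,0.3]
    - [0,0,-0.004,0,0,0,0.3]
    - [0,0,-0.001,0,0,0,0.3]
    - [0,0,0,0,0,0,0.3]

```text
t: 12.4
eef_pos: [0.4726, 0.2599, 0.092]
tool_rot: [0.0, 0.07, 0.998, 0.0]
contact_force: [-0.5, -0.2, -2.0]
gripper_width: 0.617
grasp_force: 63.4
```

Emit:
jog_arm:
  deltas:
    - [0,0,-0.001,0,0,0,0.7]
    - [0,0,0,0,0,0,0.85]
    - [0,0,0,0,0,0,0.85]
    - [0,0,0,0,0,0,0.85]
    - [0,0,0.02,0,0,0,0.85]
    - [0,0,0.03,0,0,0,0.85]
    - [0,0,0.03,0,0,0,1]
    - [0.015,-0.03,0,0,0,0,1]
    - [0.015,-0.03,0,0,0,0,1]
    - [0.015,-0.03,0,0,0,0,1]

```text
t: 13.4
eef_pos: [0.5177, 0.1691, 0.1708]
tool_rot: [0.0, 0.069, 0.998, 0.0]
contact_force: [1.0, -0.3, -0.2]
gripper_width: 1.004
grasp_force: 0.0
```

Emit:
jog_arm:
  deltas:
    - [0.015,-0.03,0,0,0,0,1]
    - [0.015,-0.03,0,0,0,0,1]
    - [0.015,-0.03,0,0,0,0,1]
    - [0.015,-0.03,0,0,0,0,1]
    - [0.015,-0.03,0,0,0,0,1]
    - [0.015,-0.03,0,0,0,0,1]
    - [0.013,-0.03,0,0,0,0,1]
    - [0,-0.008,0,0,0,0,1]
    - [0,0,0,0,0,0,1]
    - [0,0,0,0,0,0,1]

```text
t: 14.4
eef_pos: [0.6198, -0.0469, 0.1701]
tool_rot: [-0.0, 0.069, 0.998, 0.0]
contact_force: [-0.2, 0.3, -0.8]
gripper_width: 0.999
grasp_force: 0.0
```

```bash
python3 - <<'E'
from h import *
pose(); pots(cam('wrist')); print('top');pots(cam('top')); print('scene');pots(cam('scene'))
E
```

```text
t 14.4 tcp [ 0.6198 -0.0469  0.1701] yang 82.04 z [-0.001  0.001 -1.   ] w 0.999 gf 0.0 F [-0.2  0.3 -0.8]
pot [321.5 203.5] 3895 [ 0.6174 -0.0461]
pot [ 62.7 271.3] 695 [ 0.6453 -0.2573]
top
pot [226.  194.3] 136 [0.5938 0.3545]
pot [247.4 225.5] 121 [0.4741 0.2645]
scene
pot [367.5 153.1] 136 [0.4335 0.2852]
pot [407.6 166.9] 163 [0.5551 0.3768]
pot [306.  223.9] 198 [ 0.6247 -0.0501]
pot [254.3 234.6] 78 [ 0.5923 -0.2091]
pot [134.3 241.4] 211 [ 0.4577 -0.5442]
pot [212.2 256.7] 66 [ 0.6128 -0.3481]
```

Emit:
jog_arm:
  deltas:
    - [0,0,-0.03,0,0,0,1]
    - [0,0,-0.035,0,0,0,1]
    - [0,0,-0.035,0,0,0,1]
    - [0,0,-0.02,0,0,0,1]
    - [0,0,-0.011,0,0,0,1]
    - [0,0,0,0,0,0,1]
    - [0,0,0,0,0,0,0.7]

```text
t: 15.25
eef_pos: [0.6209, -0.0479, 0.0402]
tool_rot: [0.001, 0.07, 0.998, 0.0]
contact_force: [1.2, -0.5, 0.3]
gripper_width: 0.855
grasp_force: 0.0
```

Emit:
jog_arm:
  deltas:
    - [0,0,0,0,0,0,0.5]
    - [0,0,0,0,0,0,0.4]
    - [0,0,0,0,0,0,0.3]
    - [0,0,0,0,0,0,0.3]
    - [0,0,0,0,0,0,0.3]
    - [0,0,0,0,0,0,0.3]
  newtons: 60

```text
t: 15.85
eef_pos: [0.6216, -0.0482, 0.0412]
tool_rot: [0.002, 0.07, 0.998, 0.0]
contact_force: [-1.4, 0.4, 6.0]
gripper_width: 0.62
grasp_force: 62.8
```

Emit:
jog_arm:
  deltas:
    - [0,0,0.015,0,0,0,0.3]
    - [0,0,0.03,0,0,0,0.3]
    - [0,0,0.03,0,0,0,0.3]
    - [0,0.01,0.03,0,0,0,0.3]
    - [-0.004,0.025,0.01,0,0,0,0.3]
    - [-0.005,0.03,0,0,0,0,0.3]
    - [-0.005,0.03,0,0,0,0,0.3]
    - [-0.005,0.03,0,0,0,0,0.3]
    - [-0.005,0.03,0,0,0,0,0.3]
    - [-0.005,0.03,0,0,0,0,0.3]

```text
t: 16.85
eef_pos: [0.5909, 0.1378, 0.1556]
tool_rot: [0.0, 0.07, 0.998, 0.0]
contact_force: [-0.1, -0.6, -1.5]
gripper_width: 0.619
grasp_force: 63.0
```

Emit:
jog_arm:
  deltas:
    - [-0.005,0.03,0,0,0,0,0.3]
    - [-0.005,0.03,0,0,0,0,0.3]
    - [-0.005,0.03,0,0,0,0,0.3]
    - [0,0.015,-0.015,0,0,0,0.3]
    - [0,0,-0.02,0,0,0,0.3]
    - [0,0,-0.015,0,0,0,0.3]
    - [0,0,-0.008,0,0,0,0.3]
    - [0,0,-0.004,0,0,0,0.3]
    - [0,0,-0.001,0,0,0,0.3]
    - [0,0,0,0,0,0,0.3]

```text
t: 17.85
eef_pos: [0.5764, 0.2403, 0.0922]
tool_rot: [-0.0, 0.071, 0.997, -0.0]
contact_force: [-2.6, -0.7, 4.6]
gripper_width: 0.618
grasp_force: 63.5
```

Emit:
jog_arm:
  deltas:
    - [0,0,0,0,0,0,0.7]
    - [0,0,0,0,0,0,0.85]
    - [0,0,0,0,0,0,0.85]
    - [0,0,0,0,0,0,0.85]
    - [0,0,0.02,0,0,0,0.85]
    - [0,0,0.04,0,0,0,0.85]
    - [0,-0.01,0.04,0,0,0,1]
    - [0,-0.03,0.04,0,0,0,1]
    - [0,-0.035,0.02,0,0,0,1]
    - [0,-0.04,0,0,0,0,1]

```text
t: 18.85
eef_pos: [0.5781, 0.127, 0.2552]
tool_rot: [0.003, 0.069, 0.998, 0.002]
contact_force: [0.3, -0.3, -0.7]
gripper_width: 0.999
grasp_force: 0.0
```

Emit:
jog_arm:
  deltas:
    - [0.002,-0.04,0,0,0,0,1]
    - [0.002,-0.04,0,0,0,0,1]
    - [0.002,-0.04,0,0,0,0,1]
    - [0.002,-0.04,0,0,0,0,1]
    - [0.002,-0.04,0,0,0,0,1]
    - [0.002,-0.04,0,0,0,0,1]
    - [0.002,-0.04,0,0,0,0,1]
    - [0,-0.04,0,0,0,0,1]
    - [0,-0.04,0,0,0,0,1]
    - [0,-0.04,0,0,0,0,1]

```text
t: 19.85
eef_pos: [0.5901, -0.2747, 0.2513]
tool_rot: [0.0, 0.07, 0.998, 0.0]
contact_force: [0.4, 0.4, -0.7]
gripper_width: 1.003
grasp_force: 0.0
```

Emit:
jog_arm:
  deltas:
    - [0,-0.003,0,0,0,0,1]
    - [0,0,0,0,0,0,1]
    - [0,0,0,0,0,0,1]

```text
t: 20.15
eef_pos: [0.5906, -0.2747, 0.251]
tool_rot: [-0.0, 0.069, 0.998, 0.001]
contact_force: [0.6, 1.2, -0.8]
gripper_width: 0.998
grasp_force: 0.0
```

```bash
python3 - <<'E'
from h import *
pose(); c=cam('wrist'); save(c,'w3.png'); print(c['eye']); pots(cam('top')); pots(cam('scene'))
cv2.imwrite('pics/w3b.png',cv2.resize(c['img'][:,:,::-1],(800,500),interpolation=2))
for nm,h0,h1 in(('b',100,125),('y',20,32),('g',50,85)):
    for ce,a,m in blobs(c,h0,h1,120,50,60):
        print(nm,ce.round(1),a,ray(c,ce,.066)[0].round(3))
E
```

```text
t 20.15 tcp [ 0.5906 -0.2747  0.251 ] yang 82.07 z [-0.     0.001 -1.   ] w 0.998 gf 0.0 F [ 0.6  1.2 -0.8]
[ 0.50682598 -0.26344122  0.37098573]
pot [373.1 187.8] 42 [ 0.6371 -0.2217]
pot [226.  194.3] 135 [0.5939 0.3547]
pot [253.8 198.9] 136 [0.5792 0.2448]
pot [247.4 225.8] 139 [0.4728 0.2645]
pot [367.2 152.9] 155 [0.4319 0.2846]
pot [407.8 167.1] 162 [0.5558 0.3771]
pot [378.3 174.2] 169 [0.5404 0.2652]
pot [254.2 234.5] 77 [ 0.5921 -0.2092]
pot [134.4 241.4] 213 [ 0.4578 -0.5439]
pot [212.2 256.6] 67 [ 0.6127 -0.3483]
b [235.5  56.2] 1072 [ 0.475 -0.33   0.066]
b [394.5 133. ] 265 [ 0.557 -0.204  0.066]
b [238.2 157.1] 818 [ 0.559 -0.345  0.066]
b [319.  188.3] 910 [ 0.598 -0.277  0.066]
b [327.6 372.2] 5293 [ 0.817 -0.298  0.066]
y [401.7  56.4] 1129 [ 0.495 -0.194  0.066]
y [400.6 189.9] 942 [ 0.61  -0.202  0.066]
y [242.8 222.1] 495 [ 0.621 -0.354  0.066]
g [318.8  55.8] 1014 [ 0.485 -0.262  0.066]
g [399.8 154.3] 782 [ 0.576 -0.201  0.066]
g [237.7 192.9] 849 [ 0.592 -0.353  0.066]
g [319.3 219. ] 514 [ 0.628 -0.281  0.066]
g [518.  291.5] 493 [ 0.739 -0.086  0.066]
```

View pics/w3.png

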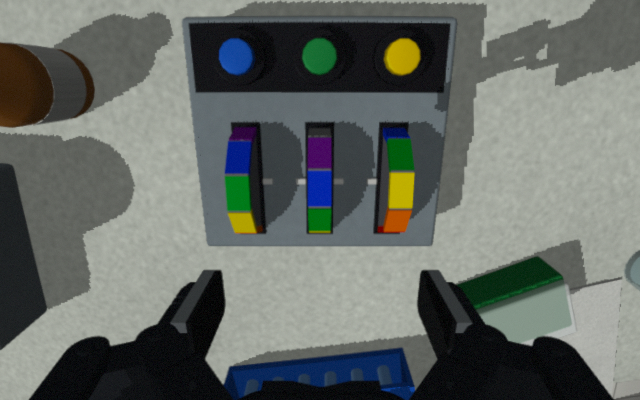

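The wrist view shows the console square in the image. The wheel crowns read green (238,193) on the right, blue (319,188) in the middle and yellow (401,190) on the left. The white marks are at row ~182 and the keys at row 56. I'll triangulate the console and compute the wheel angles.

```bash
cat > con.py <<'E'
from h import *
KEYS=dict(b=(100,125),y=(20,32),g=(50,85))
def frame(yaw): return np.array([np.cos(yaw),np.sin(yaw),0]),np.array([-np.sin(yaw),np.cos(yaw),0])
def wheel_edges(c,crown,yaw):
    """wheel angles of colour changes along the rim midline"""
    X,Y=frame(yaw); ph=np.linspace(-1.0,1.0,401)
    ax=crown-np.array([0,0,.05])
    P=ax+.05*(np.sin(ph)[:,None]*X+np.cos(ph)[:,None]*np.array([0,0,1]))
    uv=proj(c,P).astype(np.float32)
    px=cv2.remap(c['img'],uv[:,:1].copy(),uv[:,1:].copy(),cv2.INTER_LINEAR).reshape(1,-1,3)
    hsv=cv2.cvtColor(px,cv2.COLOR_RGB2HSV)[0].astype(int)
    def name(h,s,v):
        if s<70: return '.'
        return 'r' if h<5 or h>170 else 'o' if h<16 else 'y' if h<36 else 'g' if h<90 else 'b' if h<128 else 'v'
    n=[name(*p) for p in hsv]; out=[];k=0
    for i in range(1,402):
        if i==401 or n[i]!=n[k]:
            if i-k>15: out.append((n[k],round(ph[k],3),round(ph[i-1],3)))
            k=i
    return out
E
python3 - <<'E'
from con import *
cs=[cam('wrist'),cam('top'),cam('scene')]
exp=dict(b=(.474,-.331),y=(.492,-.199),g=(.484,-.265))
K={}
for k,(h0,h1) in KEYS.items():
    A=np.zeros((3,3));B=np.zeros(3); r=[]
    for c in cs:
        bl=[(np.linalg.norm(ray(c,ce,.07)[0][:2]-exp[k]),ce) for ce,a,m in blobs(c,h0,h1,120,50,20)]
        d,ce=min(bl,key=lambda t:t[0]); p=ray(c,ce,0.)[0]; v=p-c['eye'];v/=np.linalg.norm(v)
        M=np.eye(3)-np.outer(v,v); A+=M; B+=M@c['eye']; r.append(ray(c,ce,.07)[0].round(4)[:2].tolist())
    K[k]=np.linalg.solve(A,B); print(k,K[k].round(4),r)
d=K['y']-K['b']; yaw=-np.arctan2(d[0],d[1]); g=(K['b']+K['y']+K['g'])/3
X,Y=frame(yaw); cm=g+.107*X; cm[2]=.11
print('yaw',yaw,'sep',np.linalg.norm(d),'crown mid',cm.round(4),'left',(cm+.066*Y).round(4),'right',(cm-.066*Y).round(4))
for c in cs[:1]:
  for n,s in(('L',1),('M',0),('R',-1)): print(n,wheel_edges(c,cm+s*.066*Y,yaw))
c=cs[0]; print('mark px pred',[proj(c,cm+np.array([0,0,-.05])+o*Y).round(1).tolist() for o in(-.033,.033)])
sub=c['img'][120:240,:]; hsv=cv2.cvtColor(c['img'],cv2.COLOR_RGB2HSV)
for x in(278,282,286,290,338,341,350,355,360): print(x,[ (int(y),int(hsv[y,x,2])) for y in range(172,192,1) if hsv[y,x,2]>150])
E
```

```text
b [ 0.6704 -0.2837  0.3987] [[0.4758, -0.3287], [0.8914, -0.3163], [0.472, -0.3295]]
y [ 0.4963 -0.1969  0.0772] [[0.4947, -0.1947], [0.4983, -0.1965], [0.4904, -0.1973]]
g [ 0.5278 -0.2446  0.1292] [[0.4852, -0.2616], [0.5729, -0.2095], [0.4809, -0.2631]]
yaw 1.1079186032660149 sep 0.37573742401063537 crown mid [ 0.6126 -0.146   0.11  ] left [ 0.5536 -0.1165  0.11  ] right [ 0.6717 -0.1754  0.11  ]
L [('.', np.float64(-1.0), np.float64(1.0))]
M [('.', np.float64(-1.0), np.float64(1.0))]
R [('.', np.float64(-1.0), np.float64(1.0))]
mark px pred [[[443.3, 213.8]], [[473.8, 150.2]]]
278 []
282 []
286 []
290 []
338 []
341 []
350 []
355 []
360 []
```

```bash
cat >> con.py <<'E'
YAW=-.139; CM=np.array([.592,-.2783,.11]); X,Y=frame(YAW)
def wheels(c):
    for n,s in(('L',1),('M',0),('R',-1)): print(n,[(a,float(b),float(d)) for a,b,d in wheel_edges(c,CM+s*.066*Y,YAW)])
E
python3 - <<'E'
from con import *
c=cam('wrist'); wheels(c)
print('mark px pred',[proj(c,CM+np.array([0,0,-.05])+o*Y).round(1).tolist() for o in(-.04,-.033,-.02,.02,.033)])
g=cv2.cvtColor(c['img'],cv2.COLOR_RGB2GRAY)
for x in(267,271,295,299,338,341,368,372): print(x,g[172:192,x].tolist())
E
```

```text
L [('g', -1.0, -0.445), ('y', -0.415, 0.205), ('o', 0.21, 0.87)]
M [('v', -1.0, -0.47), ('b', -0.445, 0.165), ('g', 0.18, 0.78), ('y', 0.785, 0.935)]
R [('b', -1.0, -0.385), ('g', -0.355, 0.255), ('y', 0.26, 0.955)]
mark px pred [[[275.2, 180.5]], [[282.6, 180.5]], [[296.5, 180.5]], [[339.1, 180.5]], [[352.9, 180.6]]]
267 [61, 61, 63, 62, 60, 67, 81, 96, 99, 100, 99, 91, 75, 65, 60, 61, 62, 62, 59, 64]
271 [62, 60, 59, 59, 63, 64, 79, 94, 99, 100, 99, 91, 73, 64, 63, 61, 63, 63, 63, 63]
295 [61, 62, 61, 65, 64, 63, 62, 64, 63, 64, 60, 61, 63, 64, 59, 61, 62, 63, 66, 81]
299 [64, 61, 61, 65, 61, 66, 90, 135, 157, 152, 149, 139, 108, 74, 90, 107, 108, 108, 108, 110]
338 [61, 65, 63, 64, 65, 67, 82, 95, 101, 101, 97, 91, 75, 65, 62, 63, 64, 63, 62, 62]
341 [63, 65, 61, 60, 65, 68, 82, 97, 99, 102, 99, 90, 72, 63, 64, 63, 61, 63, 62, 60]
368 [65, 64, 64, 65, 65, 67, 79, 94, 101, 102, 103, 105, 90, 73, 90, 105, 107, 107, 107, 107]
372 [70, 69, 70, 67, 65, 73, 114, 154, 168, 168, 167, 153, 125, 109, 106, 103, 103, 106, 106, 107]
```

Emit:
jog_arm:
  deltas:
    - [0.002,-0.003,-0.02,0,0,0,0.45]
    - [0,0,-0.02,0,0,0,0.45]
    - [0,0,-0.02,0,0,0,0.45]
    - [0,0,-0.02,0,0,0,0.45]
    - [0,0,-0.02,0,0,0,0.45]
    - [0,0,-0.02,0,0,0,0.45]
    - [0,0,-0.015,0,0,0,0.45]
    - [0,0,-0.012,0,0,0,0.45]
    - [0,0,0,0,0,0,0.45]
    - [0,0,0,0,0,0,0.45]
  newtons: 30

```text
t: 21.5
eef_pos: [0.5925, -0.2794, 0.1047]
tool_rot: [0.0, 0.07, 0.998, -0.0]
contact_force: [0.2, -0.6, 0.6]
gripper_width: 0.448
grasp_force: 0.0
```

Emit:
jog_arm:
  deltas:
    - [0,0,0,0,0,0,0.35]
    - [0,0,0,0,0,0,0.25]
    - [0,0,0,0,0,0,0.1]
    - [0,0,0,0,0,0,0]
    - [0,0,0,0,0,0,0]
    - [0,0,0,0,0,0,0]

```text
t: 22.1
eef_pos: [0.5935, -0.2765, 0.1055]
tool_rot: [0.001, 0.069, 0.998, 0.002]
contact_force: [-0.8, 7.8, 6.4]
gripper_width: 0.209
grasp_force: 32.8
```

Emit:
jog_arm:
  deltas:
    - [0.002,0,0,0.007,0.05,0,0]
    - [0.0022,0,-0.0002,0.007,0.05,0,0]
    - [0.0022,-0.001,-0.0003,0.007,0.05,0,0]
    - [0,0,0,0,0,0,0]
    - [0,0,0,0,0,0,0]

```text
t: 22.6
eef_pos: [0.6004, -0.2774, 0.1048]
tool_rot: [-0.075, 0.068, 0.995, 0.007]
contact_force: [0.2, 6.6, 5.2]
gripper_width: 0.205
grasp_force: 32.6
```

Emit:
jog_arm:
  deltas:
    - [0,0,0,0,0,0,0.3]
    - [0,0,0,0,0,0,0.45]
    - [0,0,0,0,0,0,0.45]
    - [0.003,0,0.02,0,0,0,0.45]
    - [0.004,0,0.03,0,0,0,0.45]
    - [0,0,0.03,-0.007,-0.05,0,0.45]
    - [0,0,0.03,-0.007,-0.05,0,0.45]
    - [0,0,0.03,-0.007,-0.05,0,0.45]
    - [0,0,0,0,0,0,0.45]
    - [0,0,0,0,0,0,0.45]

```text
t: 23.6
eef_pos: [0.6054, -0.2808, 0.2448]
tool_rot: [0.001, 0.07, 0.998, -0.0]
contact_force: [-0.9, -0.4, -1.4]
gripper_width: 0.455
grasp_force: 0.0
```

```bash
python3 - <<'E'
from con import *
pose(); c=cam('wrist'); wheels(c)
print(proj(c,CM+np.array([0,0,-.05])+.035*Y))
E
```

```text
t 23.6 tcp [ 0.6054 -0.2808  0.2448] yang 81.94 z [ 0.001 -0.    -1.   ] w 0.455 gf 0.0 F [-0.9 -0.4 -1.4]
L [('g', -1.0, -0.445), ('y', -0.415, 0.2), ('o', 0.205, 0.85), ('r', 0.855, 1.0)]
M [('v', -0.925, -0.315), ('b', -0.29, 0.32), ('g', 0.335, 1.0)]
R [('b', -1.0, -0.385), ('g', -0.36, 0.24), ('y', 0.26, 0.955)]
[[360.22456026 165.67735467]]
```

Emit:
jog_arm:
  deltas:
    - [0.001,0.023,0,0.007,0.05,0,0.45]
    - [0.002,0.023,0,0.007,0.05,0,0.45]
    - [0.002,0.023,-0.01,0.007,0.05,0,0.45]
    - [0.002,0,-0.02,0.007,0.05,0,0.45]
    - [0,0,-0.025,0.007,0.052,0,0.45]
    - [0,0,-0.025,0,0,0,0.45]
    - [0,0,-0.025,0,0,0,0.45]
    - [0,0,-0.025,0,0,0,0.45]
    - [0,0,-0.012,0,0,0,0.45]
    - [0,0,0,0,0,0,0.45]

```text
t: 24.65
eef_pos: [0.611, -0.2105, 0.0989]
tool_rot: [-0.129, 0.069, 0.989, 0.009]
contact_force: [0.4, -0.1, -0.0]
gripper_width: 0.451
grasp_force: 0.0
```

Emit:
jog_arm:
  deltas:
    - [0,0,0,0,0,0,0.45]
    - [0,0,0,0,0,0,0.35]
    - [0,0,0,0,0,0,0.25]
    - [0,0,0,0,0,0,0.1]
    - [0,0,0,0,0,0,0]
    - [0,0,0,0,0,0,0]
    - [0,0,0,0,0,0,0]

```text
t: 25.35
eef_pos: [0.6132, -0.2123, 0.1032]
tool_rot: [-0.126, 0.07, 0.99, 0.008]
contact_force: [0.5, -2.2, 6.8]
gripper_width: 0.202
grasp_force: 34.1
```

Emit:
jog_arm:
  deltas:
    - [-0.0027,0.0004,0.0006,-0.0088,-0.0629,0,0]
    - [-0.0027,0.0004,0.0004,-0.0088,-0.0629,0,0]
    - [-0.0027,0.0004,0.0003,-0.0088,-0.0629,0,0]
    - [-0.0028,0.0004,0.0001,-0.0088,-0.0629,0,0]
    - [-0.0028,0.0004,-0.0001,-0.0088,-0.0629,0,0]
    - [-0.0027,0.0004,-0.0003,-0.0088,-0.0629,0,0]
    - [-0.0027,0.0004,-0.0004,-0.0088,-0.0629,0,0]
    - [-0.0027,0.0004,-0.0006,-0.0088,-0.0629,0,0]
    - [0,0,0,0,0,0,0]
    - [0,0,0,0,0,0,0]

```text
t: 26.35
eef_pos: [0.5908, -0.2092, 0.1034]
tool_rot: [0.127, 0.07, 0.989, -0.009]
contact_force: [-5.2, -1.4, 11.5]
gripper_width: 0.208
grasp_force: 35.3
```

Emit:
jog_arm:
  deltas:
    - [0,0,0,0,0,0,0.3]
    - [0,0,0,0,0,0,0.45]
    - [0,0,0,0,0,0,0.45]
    - [-0.005,0,0.02,0,0,0,0.45]
    - [-0.005,0,0.03,0,0,0,0.45]
    - [0,0,0.03,0.009,0.063,0,0.45]
    - [0,0,0.03,0.009,0.063,0,0.45]
    - [0,0,0.03,0.009,0.063,0,0.45]
    - [0,0,0,0.009,0.063,0,0.45]
    - [0,0,0,0,0,0,0.45]

```text
t: 27.35
eef_pos: [0.5826, -0.2073, 0.2422]
tool_rot: [0.0, 0.069, 0.998, 0.0]
contact_force: [0.1, -0.2, -1.4]
gripper_width: 0.451
grasp_force: 0.0
```

```bash
python3 - <<'E'
from con import *
pose(); c=cam('wrist'); wheels(c)
E
```

```text
t 27.35 tcp [ 0.5826 -0.2073  0.2422] yang 82.09 z [ 0.  0. -1.] w 0.451 gf 0.0 F [ 0.1 -0.2 -1.4]
L [('y', -0.94, -0.325), ('o', -0.305, 0.32), ('r', 0.325, 1.0)]
M [('v', -0.93, -0.32), ('b', -0.29, 0.325), ('g', 0.33, 1.0)]
R [('b', -1.0, -0.385), ('g', -0.36, 0.23), ('y', 0.25, 0.96)]
```

Emit:
jog_arm:
  deltas:
    - [0.003,-0.023,0,0.0105,0.075,0,0.45]
    - [0.003,-0.023,0,0.0105,0.075,0,0.45]
    - [0.003,-0.023,0,0.0105,0.075,0,0.45]
    - [0.003,-0.023,0,0.0105,0.075,0,0.45]
    - [0.004,-0.023,0,0.0105,0.075,0,0.45]
    - [0.004,-0.022,-0.015,0.0105,0.075,0,0.45]
    - [0,0,-0.02,0,0,0,0.45]
    - [0,0,-0.025,0,0,0,0.45]
    - [0,0,-0.025,0,0,0,0.45]
    - [0,0,-0.01,0,0,0,0.45]

```text
t: 28.4
eef_pos: [0.5987, -0.3439, 0.1427]
tool_rot: [-0.227, 0.068, 0.971, 0.017]
contact_force: [0.2, -0.3, -0.1]
gripper_width: 0.454
grasp_force: 0.0
```

Emit:
jog_arm:
  deltas:
    - [0,0,0,0,0,0,0.45]
    - [0,0,0,0,0,0,0.45]
    - [0,0,0,0,0,0,0.45]

```text
t: 28.7
eef_pos: [0.6013, -0.3455, 0.1483]
tool_rot: [-0.224, 0.068, 0.972, 0.015]
contact_force: [-0.5, -0.0, 0.1]
gripper_width: 0.45
grasp_force: 0.0
```

Emit:
jog_arm:
  deltas:
    - [0.001,0.001,-0.02,0,0,0,0.45]
    - [0,0,-0.018,0,0,0,0.45]
    - [0,0,-0.011,0,0,0,0.45]
    - [0,0,0,0,0,0,0.45]
    - [0,0,0,0,0,0,0.3]
    - [0,0,0,0,0,0,0.2]
    - [0,0,0,0,0,0,0]
    - [0,0,0,0,0,0,0]
    - [0,0,0,0,0,0,0]
    - [0,0,0,0,0,0,0]

```text
t: 29.7
eef_pos: [0.602, -0.3441, 0.0983]
tool_rot: [-0.225, 0.068, 0.972, 0.016]
contact_force: [0.2, 0.3, 1.0]
gripper_width: 0.205
grasp_force: 30.9
```

Emit:
jog_arm:
  deltas:
    - [-0.0036,0.0005,0.0016,-0.0126,-0.0899,0,0]
    - [-0.0038,0.0005,0.0012,-0.0126,-0.0899,0,0]
    - [-0.0039,0.0005,0.0009,-0.0126,-0.0899,0,0]
    - [-0.0039,0.0005,0.0005,-0.0126,-0.0899,0,0]
    - [-0.004,0.0006,0.0002,-0.0126,-0.0899,0,0]
    - [-0.004,0.0006,-0.0002,-0.0126,-0.0899,0,0]
    - [-0.0039,0.0005,-0.0005,-0.0126,-0.0899,0,0]
    - [-0.0039,0.0005,-0.0009,-0.0126,-0.0899,0,0]
    - [-0.0038,0.0005,-0.0012,-0.0126,-0.0899,0,0]
    - [-0.0036,0.0005,-0.0016,-0.0126,-0.0899,0,0]

```text
t: 30.7
eef_pos: [0.5644, -0.3388, 0.0989]
tool_rot: [0.226, 0.067, 0.972, -0.017]
contact_force: [21.2, -3.0, -30.0]
gripper_width: 0.206
grasp_force: 30.2
```

Emit:
jog_arm:
  deltas:
    - [0,0,0,0,0,0,0]
    - [0,0,0,0,0,0,0]
    - [0,0,0,0,0,0,0.3]
    - [0,0,0,0,0,0,0.45]
    - [0,0,0,0,0,0,0.45]
    - [-0.005,0,0.02,0,0,0,0.45]
    - [-0.005,0,0.025,0,0,0,0.45]
    - [0,0,0.02,0,0,0,0.45]
    - [0,0,0,0,0,0,0.45]
    - [0,0,0,0,0,0,0.45]

```text
t: 31.7
eef_pos: [0.554, -0.3385, 0.163]
tool_rot: [0.224, 0.068, 0.972, -0.016]
contact_force: [0.8, -0.4, -0.6]
gripper_width: 0.453
grasp_force: 0.0
```

```bash
python3 - <<'E'
from con import *
pose(); c=cam('wrist'); wheels(c)
E
```

```text
t 31.7 tcp [ 0.554  -0.3385  0.163 ] yang 82.05 z [ 0.434 -0.061 -0.899] w 0.453 gf 0.0 F [ 0.8 -0.4 -0.6]
L [('y', -0.93, -0.33), ('o', -0.305, 0.355), ('g', 0.385, 0.465), ('.', 0.47, 0.91), ('r', 0.92, 1.0)]
M [('.', -1.0, -0.92), ('v', -0.915, -0.32), ('b', -0.295, 0.32), ('.', 0.355, 0.9), ('g', 0.905, 1.0)]
R [('g', -1.0, -0.74), ('y', -0.705, -0.095), ('o', -0.09, 1.0)]
```

Emit:
jog_arm:
  deltas:
    - [0,0,0.02,0.0121,0.0866,0,0.45]
    - [0.005,-0.0006,0.02,0.0121,0.0866,0,0.45]
    - [0.005,-0.0006,0,0.0121,0.0866,0,0.45]
    - [0.005,-0.0006,0,0.0121,0.0866,0,0.45]
    - [0.005,-0.0006,0,0.0121,0.0866,0,0.45]
    - [0.005,-0.0006,0,0.0121,0.0866,0,0.45]
    - [0.005,-0.0006,0,0.0121,0.0866,0,0.45]
    - [0.005,-0.0006,0,0.0121,0.0866,0,0.45]
    - [0.006,-0.0006,-0.01,0.0121,0.0866,0,0.45]
    - [0.006,-0.0006,-0.01,0.0121,0.0866,0,0.45]

```text
t: 32.75
eef_pos: [0.6007, -0.3439, 0.1812]
tool_rot: [-0.211, 0.068, 0.975, 0.015]
contact_force: [0.7, 0.2, -0.2]
gripper_width: 0.454
grasp_force: 0.0
```

Emit:
jog_arm:
  deltas:
    - [0,0,-0.01,0,0,0,0.45]
    - [0,0,0,0,0,0,0.45]
    - [0,0,0,0,0,0,0.45]

```text
t: 33.05
eef_pos: [0.5993, -0.3447, 0.1727]
tool_rot: [-0.209, 0.069, 0.975, 0.015]
contact_force: [-1.1, 0.2, 0.5]
gripper_width: 0.451
grasp_force: 0.0
```

```bash
python3 - <<'E'
from con import *
pose(); c=cam('wrist'); wheels(c)
E
```

```text
t 33.05 tcp [ 0.5993 -0.3447  0.1727] yang 81.91 z [-0.405  0.057 -0.912] w 0.451 gf 0.0 F [-1.1  0.2  0.5]
L [('y', -0.95, -0.32), ('o', -0.295, 0.305), ('r', 0.325, 0.945)]
M [('v', -0.935, -0.315), ('b', -0.285, 0.315), ('g', 0.345, 0.945)]
R [('g', -1.0, -0.72), ('y', -0.715, -0.1), ('o', -0.07, 0.01), ('o', 0.02, 0.53), ('r', 0.545, 1.0)]
```

Emit:
jog_arm:
  deltas:
    - [0.002,0.0005,-0.02,0,0,0,0.45]
    - [0,0,-0.025,0,0,0,0.45]
    - [0,0,-0.02,0,0,0,0.45]
    - [0,0,-0.0075,0,0,0,0.45]
    - [0,0,0,0,0,0,0.3]
    - [0,0,0,0,0,0,0.2]
    - [0,0,0,0,0,0,0]
    - [0,0,0,0,0,0,0]
    - [0,0,0,0,0,0,0]
    - [0,0,0,0,0,0,0]

```text
t: 34.1
eef_pos: [0.6023, -0.3441, 0.1007]
tool_rot: [-0.209, 0.069, 0.975, 0.014]
contact_force: [-1.1, -1.5, -2.7]
gripper_width: 0.206
grasp_force: 31.1
```

Emit:
jog_arm:
  deltas:
    - [-0.0034,0.0005,0.0014,-0.0117,-0.0837,0,0]
    - [-0.0035,0.0005,0.0011,-0.0117,-0.0837,0,0]
    - [-0.0036,0.0005,0.0008,-0.0117,-0.0837,0,0]
    - [-0.0037,0.0005,0.0005,-0.0117,-0.0837,0,0]
    - [-0.0037,0.0005,0.0002,-0.0117,-0.0837,0,0]
    - [-0.0037,0.0005,-0.0002,-0.0117,-0.0837,0,0]
    - [-0.0037,0.0005,-0.0005,-0.0117,-0.0837,0,0]
    - [-0.0036,0.0005,-0.0008,-0.0117,-0.0837,0,0]
    - [-0.0035,0.0005,-0.0011,-0.0117,-0.0837,0,0]
    - [-0.0034,0.0005,-0.0014,-0.0117,-0.0837,0,0]

```text
t: 35.1
eef_pos: [0.5668, -0.3392, 0.1019]
tool_rot: [0.212, 0.068, 0.975, -0.016]
contact_force: [15.9, -1.2, -23.5]
gripper_width: 0.204
grasp_force: 29.8
```

Emit:
jog_arm:
  deltas:
    - [0,0,0,0,0,0,0]
    - [0,0,0,0,0,0,0]
    - [0,0,0,0,0,0,0.3]
    - [0,0,0,0,0,0,0.45]
    - [0,0,0,0,0,0,0.45]
    - [-0.005,0,0.02,0,0,0,0.45]
    - [-0.005,0,0.025,0,0,0,0.45]
    - [0.003,0,0.02,0.0117,0.0837,0,0.45]
    - [0.004,0.01,0.02,0.0117,0.0837,0,0.45]
    - [0.004,0.01,0.02,0.0117,0.0837,0,0.45]

```text
t: 36.1
eef_pos: [0.5679, -0.3188, 0.2071]
tool_rot: [0.083, 0.07, 0.994, -0.007]
contact_force: [0.6, 0.0, -0.8]
gripper_width: 0.45
grasp_force: 0.0
```

Emit:
jog_arm:
  deltas:
    - [0.004,0.01,0.02,0.0117,0.0837,0,0.45]
    - [0.004,0.01,0.02,0.0117,0.0837,0,0.45]
    - [0,0.01,0,0,0,0,0.45]
    - [0,0.01,0,0,0,0,0.45]
    - [0,0,0,0,0,0,0.45]
    - [0,0,0,0,0,0,0.45]

```text
t: 36.7
eef_pos: [0.5743, -0.2787, 0.2444]
tool_rot: [-0.0, 0.07, 0.998, 0.0]
contact_force: [0.7, -0.4, -0.3]
gripper_width: 0.45
grasp_force: 0.0
```

```bash
python3 - <<'E'
from con import *
pose(); c=cam('wrist'); wheels(c); save(c,'w4.png'); pots(cam('scene'))
E
```

```text
t 36.7 tcp [ 0.5743 -0.2787  0.2444] yang 81.95 z [-0.001  0.001 -1.   ] w 0.45 gf 0.0 F [ 0.7 -0.4 -0.3]
L [('y', -0.94, -0.325), ('o', -0.305, 0.32), ('r', 0.325, 1.0)]
M [('v', -0.93, -0.32), ('b', -0.29, 0.325), ('g', 0.335, 1.0)]
R [('o', -0.95, -0.335), ('r', -0.31, 0.305), ('o', 0.315, 0.9), ('.', 0.905, 1.0)]
pot [367.3 152.9] 150 [0.4322 0.285 ]
pot [407.7 167. ] 162 [0.5555 0.3772]
pot [378.3 174.3] 170 [0.5406 0.2653]
pot [252.2 227. ] 61 [ 0.5624 -0.2048]
pot [134.3 241.4] 211 [ 0.4579 -0.5441]
```

View pics/w4.png

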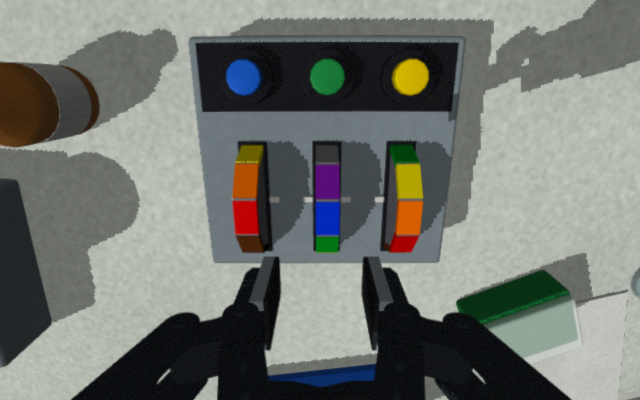

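The code now reads 3-6-2: orange, blue and red facets in line with the marks at row 200. The keys are at row 77. Next I'll shut the gripper and go over blue.

Emit:
jog_arm:
  deltas:
    - [-0.02,-0.01,0,0,0,0,0.2]
    - [-0.025,-0.012,0,0,0,0,0]
    - [-0.025,-0.012,0,0,0,0,0]
    - [-0.02,-0.01,-0.02,0,0,0,0]
    - [-0.007,-0.004,-0.03,0,0,0,0]
    - [0,0,-0.03,0,0,0,0]
    - [0,0,-0.03,0,0,0,0]
    - [0,0,-0.02,0,0,0,0]
    - [0,0,-0.006,0,0,0,0]
    - [0,0,0,0,0,0,0]

```text
t: 37.8
eef_pos: [0.4778, -0.3271, 0.1087]
tool_rot: [-0.0, 0.07, 0.998, 0.0]
contact_force: [-0.1, 0.5, -0.2]
gripper_width: 0.002
grasp_force: 0.0
```

Emit:
jog_arm:
  deltas:
    - [0,0,0,0,0,0,0]
    - [0,0,0,0,0,0,0]

```text
t: 38.0
eef_pos: [0.4793, -0.3274, 0.1106]
tool_rot: [0.001, 0.07, 0.998, -0.0]
contact_force: [1.0, 0.7, 0.1]
gripper_width: -0.001
grasp_force: 0.0
```

```bash
python3 - <<'E'
from con import *
pose(); c=cam('wrist'); save(c,'w5.png')
E
```

```text
t 38.0 tcp [ 0.4793 -0.3274  0.1106] yang 81.96 z [ 0.003 -0.001 -1.   ] w -0.001 gf 0.0 F [1.  0.7 0.1]
```

View pics/w5.png

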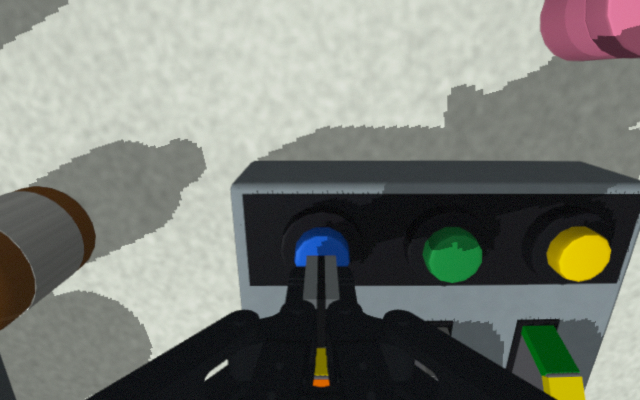

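The closed fingertips are centred over the blue key at (322,250). I'll press in small steps.

Emit:
jog_arm:
  deltas:
    - [-0.002,0,-0.006,0,0,0,0]
    - [0,0,-0.006,0,0,0,0]
    - [0,0,-0.003,0,0,0,0]
    - [0,0,-0.001,0,0,0,0]
    - [0,0,0,0,0,0,0]

```text
t: 38.55
eef_pos: [0.4774, -0.3274, 0.0974]
tool_rot: [0.002, 0.07, 0.998, 0.001]
contact_force: [-10.0, 7.9, 42.6]
gripper_width: 0.001
grasp_force: 20.9
```

Emit:
jog_arm:
  deltas:
    - [0,0,-0.002,0,0,0,0]
    - [0,0,0,0,0,0,0]

```text
t: 38.75
eef_pos: [0.4775, -0.3275, 0.0971]
tool_rot: [0.002, 0.07, 0.998, 0.001]
contact_force: [-14.5, 11.1, 59.1]
gripper_width: 0.005
grasp_force: 29.1
```

Emit:
jog_arm:
  deltas:
    - [0,0,-0.002,0,0,0,0]
    - [0,0,0,0,0,0,0]

```text
t: 38.95
eef_pos: [0.4775, -0.3275, 0.0968]
tool_rot: [0.002, 0.071, 0.997, 0.001]
contact_force: [-19.9, 15.0, 74.6]
gripper_width: -0.0
grasp_force: 37.4
```

Emit:
jog_arm:
  deltas:
    - [0,0,0.01,0,0,0,0]
    - [0,0,0.01,0,0,0,0]
    - [0,0,0.02,0,0,0,0]
    - [0.003,0.025,0,0,0,0,0]
    - [0.004,0.03,0,0,0,0,0]
    - [0.004,0.03,0,0,0,0,0]
    - [0.004,0.03,0,0,0,0,0]
    - [0.003,0.016,0,0,0,0,0]
    - [0,0,0,0,0,0,0]
    - [0,0,0,0,0,0,0]

```text
t: 39.95
eef_pos: [0.4943, -0.1961, 0.129]
tool_rot: [-0.0, 0.07, 0.998, -0.0]
contact_force: [0.3, -1.1, -0.2]
gripper_width: 0.001
grasp_force: 0.0
```

```bash
python3 - <<'E'
from con import *
pose(); c=cam('wrist'); save(c,'w6.png')
for k,(h0,h1) in KEYS.items():
    print(k,[(ce.round(1),int(a),ray(c,ce,.08)[0].round(4)[:2]) for ce,a,m in blobs(c,h0,h1,120,50,300)])
E
```

```text
t 39.95 tcp [ 0.4943 -0.1961  0.129 ] yang 82.01 z [-0. -0. -1.] w 0.001 gf 0.0 F [ 0.3 -1.1 -0.2]
b [(array([ 88.2, 244.3]), 2201, array([ 0.475 , -0.3236]))]
y [(array([321.2, 240.8]), 1711, array([ 0.4905, -0.1955])), (array([114.3, 332.5]), 1475, array([ 0.5346, -0.3296])), (array([320.8, 374.1]), 416, array([ 0.5832, -0.2088]))]
g [(array([201.7, 245.5]), 1956, array([ 0.4843, -0.2607]))]
```

View pics/w6.png

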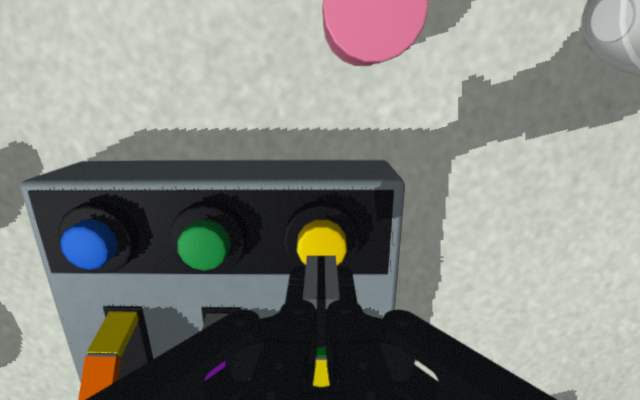

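The fingertips are over the yellow key at (321,241), and all keys are up.

Emit:
jog_arm:
  deltas:
    - [0,0,-0.012,0,0,0,0]
    - [0,0,-0.01,0,0,0,0]
    - [0,0,-0.005,0,0,0,0]
    - [0,0,-0.002,0,0,0,0]
    - [0,0,-0.002,0,0,0,0]
    - [0,0,0,0,0,0,0]
    - [0,0,0,0,0,0,0]

```text
t: 40.7
eef_pos: [0.4939, -0.1963, 0.0984]
tool_rot: [-0.0, 0.07, 0.998, -0.0]
contact_force: [-3.8, -1.3, 4.2]
gripper_width: 0.003
grasp_force: 2.3
```

Emit:
jog_arm:
  deltas:
    - [0,0,-0.0015,0,0,0,0]
    - [0,0,0,0,0,0,0]

```text
t: 40.9
eef_pos: [0.4941, -0.1963, 0.0979]
tool_rot: [0.0, 0.07, 0.998, 0.0]
contact_force: [-6.3, -0.5, 15.3]
gripper_width: 0.0
grasp_force: 7.8
```

Emit:
jog_arm:
  deltas:
    - [0,0,0.01,0,0,0,0]
    - [0,0,0.012,0,0,0,0]
    - [0,0,0.01,0,0,0,0]
    - [-0.003,-0.022,0,0,0,0,0]
    - [-0.003,-0.022,0,0,0,0,0]
    - [-0.003,-0.022,0,0,0,0,0]
    - [0,0,0,0,0,0,0]
    - [0,0,0,0,0,0,0]

```text
t: 41.7
eef_pos: [0.4858, -0.2617, 0.1292]
tool_rot: [0.001, 0.07, 0.998, 0.0]
contact_force: [0.1, -0.2, 0.4]
gripper_width: -0.0
grasp_force: 0.0
```

Emit:
jog_arm:
  deltas:
    - [0,0,-0.012,0,0,0,0]
    - [0,0,-0.01,0,0,0,0]
    - [0,0,-0.005,0,0,0,0]
    - [0,0,-0.002,0,0,0,0]
    - [0,0,-0.002,0,0,0,0]
    - [0,0,-0.001,0,0,0,0]
    - [0,0,0,0,0,0,0]
    - [0,0,0,0,0,0,0]

```text
t: 42.5
eef_pos: [0.4855, -0.2606, 0.0979]
tool_rot: [0.0, 0.07, 0.998, 0.001]
contact_force: [-4.2, 5.9, 16.1]
gripper_width: -0.001
grasp_force: 8.1
```

Emit:
jog_arm:
  deltas:
    - [0,0,0.01,0,0,0,0]
    - [0,0,0.02,0,0,0,0]
    - [0,0,0.03,0,0,0,0]
    - [0.02,0,0.04,0,0,0,0]
    - [0.03,0,0.04,0,0,0,0]
    - [0.03,-0.01,0.01,0,0,0,0]
    - [0,0,0,0,0,0,0]
    - [0,0,0,0,0,0,0]

```text
t: 43.3
eef_pos: [0.5653, -0.272, 0.2464]
tool_rot: [-0.0, 0.07, 0.998, -0.0]
contact_force: [0.5, -0.5, 0.8]
gripper_width: -0.003
grasp_force: 0.0
```

```bash
python3 - <<'E'
from con import *
pose(); c=cam('wrist'); wheels(c); s=cam('scene'); save(s,'s9.png'); t=cam('top'); pots(s); print('top'); pots(t)
for z in(t,):
  for ce,a,m in blobs(z,3,15,150,90,90): print(ray(z,ce,.107)[0])
E
```

```text
t 43.3 tcp [ 0.5653 -0.272   0.2464] yang 81.97 z [-0. -0. -1.] w -0.003 gf 0.0 F [ 0.5 -0.5  0.8]
L [('y', -0.945, -0.325), ('o', -0.305, 0.305), ('r', 0.31, 0.995)]
M [('v', -0.93, -0.32), ('b', -0.29, 0.33), ('g', 0.335, 0.67), ('.', 0.675, 1.0)]
R [('o', -0.95, -0.34), ('r', -0.31, 0.315), ('o', 0.32, 0.89), ('.', 0.895, 1.0)]
pot [367.4 153. ] 152 [0.4326 0.285 ]
pot [407.7 167. ] 162 [0.5555 0.377 ]
pot [378.3 174.3] 170 [0.5406 0.2653]
pot [252.1 226.9] 60 [ 0.5622 -0.2049]
pot [134.4 241.2] 213 [ 0.4574 -0.5437]
top
pot [226.  194.3] 135 [0.5939 0.3547]
pot [371.8 193.7] 46 [ 0.6136 -0.2169]
pot [253.8 198.9] 136 [0.5792 0.2448]
pot [247.3 225.8] 138 [0.4731 0.2649]
[0.58730837 0.34440798 0.107     ]
[0.57297078 0.23757035 0.107     ]
[0.46987875 0.25710379 0.107     ]
```

View pics/s9.png

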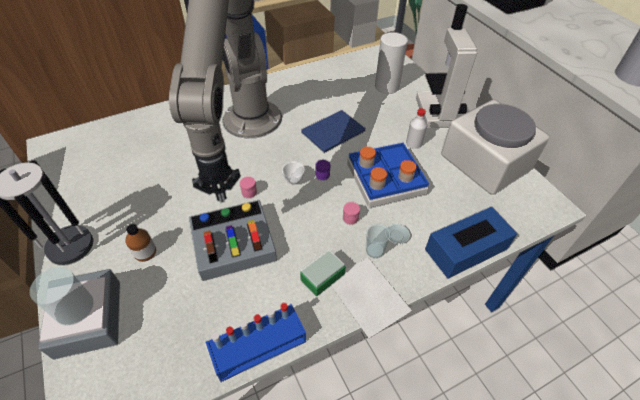

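The final view shows three pots upright in separate pockets, at (367,153), (378,174) and (408,167). The code is still 3-6-2, the keys are up and the bystanders are undisturbed. I'll hand in.

```bash
python3 -c "
from station import bot
print(bot.hand_in())"
```

```text
the job is handed in; nothing more can be done
None
```

The job is handed in: all three pots stand upright in separate tray pockets, the thumbwheels read 3-6-2, and I pressed blue, yellow and green in that order; the first (blue) press was harder than needed, with fingertip force reaching about 75 N.

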